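Pump the vacuum base until its indicator pin stands out

ROBOT

A 6-joint arm with a two-finger parallel gripper is mounted at the origin on a cart in front of the work surface, level with it; the furniture and walls round the work are solid. World frame = base frame: x ahead of the robot, y to its left, z up, the work surface at z = 0. Lengths are in m, angles in rad, forces in N, time in s.
With the tool pointing down it reaches from about 0.35 to 0.775 m from the base axis. Payload 7.3 kg.
Tool frame: the origin (TCP) lies at the very end of the fingers, on their centre line; the grasp point (between the pads) lies 19 mm behind it; z points along the fingers, y is the line along which they close (so a half turn about z gives the same grasp; the last joint's range is limited). The gripper opens to 92 mm and grips with 3 to 60 N. Pads are 19 mm wide; open, the fingers measure 130 mm over their backs; the gripper's body (75 mm by 190 mm) begins 47 mm behind the grasp point.
Start: joints at [-1.343, 0.342, 1.524, -0, 1.275, -0.146], TCP at [0.192, -0.489, 0.227] pointing down, gripper open.
Joint ranges: [-2.53, 2.53], [-0.77, 2.02], [0.04, 2.7], [-1, 4.14], [0.28, 2.66], [-3.11, 3.11]. Speed limits (rad/s): [2.57, 2.57, 3.14, 3.14, 3.14, 3.14].

INTERFACE

Orientations are given as [roll, pitch, yaw] about the fixed x, y, z axes, in that order (R = Rz(yaw) Ry(pitch) Rx(roll)).
In Python, from cell import observe, read_camera, get_calibration, hand_in, search_frame gives the robot as it stands.
- The arm moves only by the tool step_arm, never from a script. Its argument "commands" is a list of rows, each an object with "translation": the shift along the tool's x, y, z in mm, a list of three; "roll": the turn about the tool's z in rad. In form: [{"translation": [x, y, z], "roll": roll}, ...]. A call has 1 to 20 rows; each row shifts and turns the commanded pose from where the row before left it, along the tool's axes as they then stand; what a row does not reach is not made up. A row lasts 1/12 s, in which the tool goes at most 41.7 mm and 7.16 degrees, less where a joint would pass 70% of its speed; a pose out of reach is approached as far as the arm can. A call is refused whole if a number of a shift passes 41.7 or a number of a turn 0.125, either way. A call with a gripper value outside its range is refused whole. "fingers" is the opening, from 0 (shut) to 1 (fully open), set as the call begins (left out, the last holds). The fingers move at their own pace and stop on an object; "grip_force" is the grip in N (left out, the last holds). Time passes only in rows, so rows that do not move let the fingers close. It gives the time, the measured TCP pose, the force, the opening and the grip force at its end, in the units of the state.
- observe(): the state, without advancing time (a new reading comes with each control period).
- read_camera(name): name is "scene" or "side" or "wrist"; returns the picture (384x512x3 uint8, red, green, blue); there is no depth.
- get_calibration(name): a dict with "camera_matrix" (3x3 intrinsics, pixels), "world_from_camera" (4x4, takes a point from camera to world coordinates). Camera axes: x right, y up, looking along -z (the intrinsics and any distortion apply to the point x, -y, -z); pixel columns grow to the right and rows downward; lengths in m; the calibration is good to about 2 mm. The wrist camera is an equidistant fisheye: a pixel r from the principal point sees the ray r / f radians off the axis. A picture is of the moment at which its call begins: read the wrist's pose just before it. get_calibration takes no time and is no camera call; for the wrist camera it gives the pose at the moment of the call.
- hand_in(): hands the job in; it is judged then, once.
Trained networks look in the newest picture that a camera, given by its name, has taken for a name from the list of things; names that differ only in an ending like _2 or _b are one class to them, and where a whole thing is asked for, a point or a joint stands for the part that bears it (a point fixed in the world has none). Each returns a list of dicts, best first, with "confidence" (0 to 1); they miss things now and then, are a little off and sometimes report something else, mostly with a low value. They report only what shows in the picture. A call takes as long as a camera call.
- search_frame(camera, name): "at" ([x, y, z] in m, in world coordinates, good to about 4 mm: the middle of the surface that is visible of it).
The state is a dict: "time": time; "qpos": joint angles; "qvel": joint speeds; "joint_efforts": joint torques, N m; "tool_pos": TCP position; "tool_rot": TCP orientation; "contact_force": force on the tool from outside, world axes, zero at the start; "torque": the same for the moment, N m; "opening": finger opening in m; "grip_force": force on a finger pad.
Only numpy, scipy, OpenCV 4.12 (cv2) and the standard library are available. Lean on these libraries where they do the work, as an engineer would, in place of code of your own. Each camera call takes 0.05 s, during which the arm holds its last target. There are 200 camera calls.

TASK

Clamp the vacuum-base registration stand to the glass bench: with the fingertips, push the broad black cap of its hand pump all the way down and let it spring all the way up again, over and over, until the orange indicator pin beside it stands fully out of its sleeve, and finish with the cap let go and fully up. Work the pump by pushing the cap only: grip nothing, do not touch the orange pin, and leave the ink tin, the gouge and the bulldog clip where they are.

Things in the scene. Friction and masses are not known exactly. Their poses are not given: they have to be found in the camera images.
- vac_base: Fixed stand: grey plate 124 x 186 mm, 15 mm high, round blue pump cylinder (top at 110 mm) and beside it a square blue gauge column (50 mm wide) with an aluminium sleeve on top (top at 130 mm). A strip with two brass studs runs along its -x edge (to x = -87 mm). Origin on the bench under the pump's axis; z up; +y points to the gauge column, whose axis is at y = 88 mm. It does not move when pumped.
- cap_top (a point): Centre of the flat top of the pump's round black cap (88 mm across, 18 mm thick, too broad to grip), 148 mm above the bench with the cap up. It moves with the cap. Press anywhere near it, straight down.
- plunger (a joint): Travel of the black cap in m: 0 fully up, 0.015 fully down on a hard stop. A spring resists with about 9 N at the top and 15 N at the bottom and pushes the cap up when let go (0.1 to 0.3 s). Only a stroke deeper than about 0.012 followed by a full return is sure to move the pin; a shallower one may do nothing.
- indicator (a joint): Rise of the orange pin in m: 0 lowest, 0.050 fully out (0.047 counts; stop at 0.052). Starts between 0.001 and 0.024. A ratchet lifts it as the cap springs up, at each full stroke to the next of 0.010, 0.020, 0.030, 0.040, 0.050 (the first stroke may reach the one after), and it stays there: 3 to 5 strokes in all. Strokes after that do nothing and do no harm.
- pin: The orange indicator pin, a rod 12 mm across with a white band near its foot; nothing may touch it. It slides vertically in the gauge column. Origin on the column's axis, 138 mm below its tip.
- pin_tip (a point): Top of the orange pin: 8 mm above the sleeve when the pin is lowest, 58 mm above it when fully out; then the white band at its foot shows just above the sleeve.
- sleeve_top (a point): Centre of the top of the aluminium sleeve that the pin comes out of, 130 mm above the bench, fixed, 88 mm from the pump's axis.
- ink_tin: Bystander: ink tin with red and yellow splashes and a black lid, 70 mm across, 61 mm high, loose; origin at the centre of its underside.
- gouge: Bystander: lino gouge with an orange-brown wooden handle, 108 x 25 x 19 mm, lying loose; origin under its middle.
- clip: Bystander: black bulldog clip, 26 x 50 x 35 mm, loose; origin at the centre of its underside.

How it is judged:
On the way, in this order (a step that is already met when the one before it is completed fails the run):
1. the cap is pushed down while the pin is not yet fully out (value of joint plunger above 0.009 m and value of joint indicator below 0.045 m).
2. the cap has come fully up again and the pin is part of the way out (value of joint plunger below 0.004 m and value of joint indicator below 0.045 m).
3. the cap is pushed down again (value of joint plunger above 0.009 m).
4. the pin is fully out with the cap up (value of joint indicator above 0.047 m and value of joint plunger below 0.004 m), for 0.2 s.
At the end, for the whole second after the job is handed in: The indicator pin has risen at least 47 of its 50 mm, the cap is within 4 mm of fully up, and the ink tin, gouge and clip are within 20 mm of where they stood (all of step 4 and distance of each of ink_tin, gouge, clip from where it was at the start of the episode below 0.02 m); the robot touches nothing.
It fails at once if the robot touches the orange pin (contact force between any of the fingers, the arm and pin above 0.5 N).
It fails at once if a bystander is pushed or lifted more than 20 mm (distance of any of ink_tin, gouge, clip from where it was at the start of the episode above 0.02 m).
It also fails if it takes over 45 s, if anything falls off the work surface, if the arm or the gripper's body presses on something with over 40 N, if the wrist force passes 120 N, or if a joint passes its speed limit or range.

## Working session

There is one attempt and no reset: what is moved stays moved. The work goes in short steps, Python scripts to look and compute and a tool call to move; the robot and the scene stay as the last step left them, time stands still between calls to the robot, and variables do not carry over. Pictures are saved under pics/ and viewed, at most 10 in all, crops included, and the job is handed in when it is done.

Besides the shell and the picture viewer there is one more tool, called after "Request:" by a JSON object that holds its "fn" and its "kwargs", one argument or row to a line. step_arm: Moves the arm, as the interface text tells. Its arguments: {"type":"object","properties":{"commands":{"type":"array"},"fingers":{"type":"number"},"grip_force":{"type":"number"}},"required":["commands"]}

```bash
mkdir -p pics
python3 - <<'E'
from cell import *
import cv2,numpy as np
s=observe();print(s['time'],s['tool_pos'],s['tool_rot'],s['opening'])
a=[]
for c in("scene","side"):
    im=read_camera(c);a.append(im)
    for n in("cap_top","sleeve_top","pin_tip","vac_base","ink_tin","gouge","clip"):
        try:
            r=search_frame(c,n)
            print(c,n,[(np.round(d['at'],3).tolist(),round(d['confidence'],2)) for d in r[:2]])
        except Exception as e: print(c,n,e)
im=np.vstack([x for x in a])
cv2.imwrite('pics/a.png',cv2.resize(np.hstack(a),(800,300))[:,:,::-1])
E
```

```text
0.0 [ 0.19164595 -0.48834578  0.22603963] [-3.14008085e+00 -1.99876035e-04  3.73827581e-01] 0.09165962558618866
scene cap_top [([0.544, 0.212, 0.148], 0.76)]
scene sleeve_top [([0.508, 0.24, 0.033], 0.6)]
scene pin_tip []
scene vac_base [([0.509, 0.244, 0.028], 0.66)]
scene ink_tin [([0.575, 0.077, 0.057], 0.86)]
scene gouge [([0.411, 0.162, 0.01], 0.63)]
scene clip [([0.409, 0.164, 0.011], 0.61)]
side cap_top [([0.546, 0.198, 0.149], 0.57)]
side sleeve_top [([0.534, 0.186, 0.033], 0.57)]
side pin_tip []
side vac_base [([0.531, 0.183, 0.031], 0.63)]
side ink_tin [([0.599, 0.062, 0.058], 0.71)]
side gouge [([0.421, 0.146, 0.011], 0.54), ([0.643, 0.195, 0.004], 0.21)]
side clip [([0.644, 0.198, 0.009], 0.68)]
```

View pics/a.png

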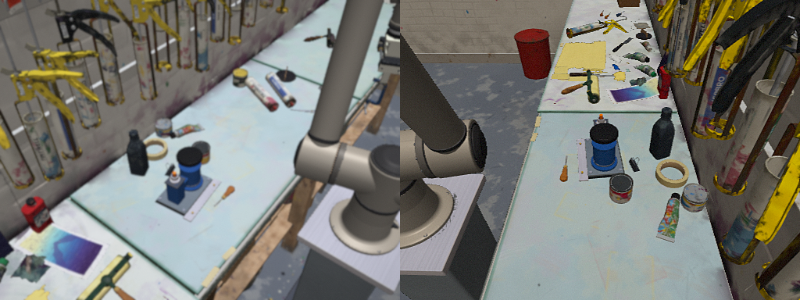

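The cap is at about (0.545, 0.205). The gauge column is on its far (+y) side and the tin is to the right of it. I'll crop in closer to refine this.

Run:
```python
from cell import *
import cv2,numpy as np
o=[]
for c,(u,v) in(("scene",(122,220)),("side",(260,195))):
    K=get_calibration(c);M=np.array(K['camera_matrix']);W=np.array(K['world_from_camera'])
    print(c,M.round(1).tolist(),W.round(3).tolist(),[k for k in K])
    im=read_camera(c)
    x0,y0=(190,165) if c=="scene" else (195,130)
    o.append(cv2.resize(im[y0:y0+120,x0:x0+100][:,:,::-1],None,fx=4,fy=4,interpolation=cv2.INTER_CUBIC)); print(x0,y0)
cv2.imwrite('pics/b.png',np.hstack(o))
```

```text
scene [[488.6, 0.0, 251.3], [0.0, 488.6, 198.2], [0.0, 0.0, 1.0]] [[-0.778, 0.43, -0.459, -0.046], [-0.628, -0.552, 0.548, 0.874], [-0.018, 0.714, 0.699, 1.014], [0.0, 0.0, 0.0, 1.0]] ['camera_matrix', 'world_from_camera']
190 165
side [[361.7, 0.0, 256.2], [0.0, 361.7, 189.5], [0.0, 0.0, 1.0]] [[1.0, -0.009, 0.027, 0.557], [0.026, 0.683, -0.73, -0.451], [-0.012, 0.73, 0.683, 0.688], [0.0, 0.0, 0.0, 1.0]] ['camera_matrix', 'world_from_camera']
195 130
```

View pics/b.png

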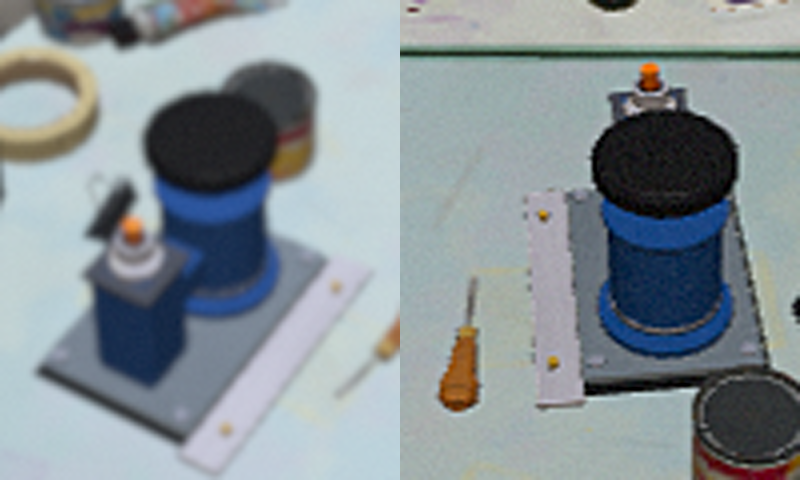

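The crops show the cap's top ellipse centred at about (243, 199) in scene and (261, 168) in side. The sleeve top is at about (223.5, 226) in scene and (258.5, 155.5) in side. The pin sticks out only a little.

Run:
```python
from cell import *
import numpy as np
def ray(c,u,v):
    K=get_calibration(c);M=np.array(K['camera_matrix']);W=np.array(K['world_from_camera'])
    return W[:3,3],W[:3,:3]@np.array([(u-M[0,2])/M[0,0],-(v-M[1,2])/M[1,1],-1])
for n,a,b,z in(("cap",(243,199),(261,168),.148),("sleeve",(223.5,226),(258.5,155.5),.130)):
    R=[ray("scene",*a),ray("side",*b)]
    for o,d in R: print(n,(o+d*(z-o[2])/d[2]).round(3))
    A=sum(np.eye(3)-np.outer(d,d)/(d@d) for o,d in R);B=sum((np.eye(3)-np.outer(d,d)/(d@d))@o for o,d in R)
    print(n,'tri',np.linalg.solve(A,B).round(3))
```

```text
cap [0.538 0.21  0.148]
cap [0.544 0.2   0.148]
cap tri [0.543 0.206 0.142]
sleeve [0.527 0.299 0.13 ]
sleeve [0.537 0.271 0.13 ]
sleeve tri [0.536 0.289 0.116]
```

Request:
{"fn": "step_arm", "kwargs": {
  "commands": [
    {"translation": [0, 0, 0], "roll": -0.12},
    {"translation": [0, 0, 0], "roll": -0.12},
    {"translation": [0, 0, 0], "roll": -0.12},
    {"translation": [0, 0, 0], "roll": -0.12},
    {"translation": [0, 0, 0], "roll": -0.12},
    {"translation": [0, 0, 0], "roll": -0.12},
    {"translation": [0, 0, 0], "roll": -0.12},
    {"translation": [0, 0, 0], "roll": -0.12},
    {"translation": [0, 0, 0], "roll": -0.12},
    {"translation": [0, 0, 0], "roll": -0.117},
    {"translation": [0, 30, 0], "roll": 0},
    {"translation": [0, 30, 0], "roll": 0},
    {"translation": [0, 30, 0], "roll": 0},
    {"translation": [0, 30, 0], "roll": 0},
    {"translation": [0, 30, 0], "roll": 0},
    {"translation": [0, 30, 0], "roll": 0},
    {"translation": [0, 30, 0], "roll": 0},
    {"translation": [0, 0, 0], "roll": 0}
  ],
  "fingers": 0,
  "grip_force": 10
}}

```text
time: 2.4
tool_pos: [0.4064, -0.4877, 0.226]
tool_rot: [3.14, -0.0, 1.575]
contact_force: [-0.2, 1.0, -0.4]
opening: 0.0004
grip_force: 0.0
```

Request:
{"fn": "step_arm", "kwargs": {
  "commands": [
    {"translation": [36, 7.5, 0], "roll": 0},
    {"translation": [36, 7.5, 0], "roll": 0},
    {"translation": [36, 7.5, 0], "roll": 0},
    {"translation": [36, 7.5, 0], "roll": 0},
    {"translation": [36, 7.5, 0], "roll": 0},
    {"translation": [36, 7.5, 0], "roll": 0},
    {"translation": [36, 7.5, 0], "roll": 0},
    {"translation": [36, 7.5, 0], "roll": 0},
    {"translation": [36, 7.5, 0], "roll": 0},
    {"translation": [36, 7.5, 0], "roll": 0},
    {"translation": [36, 7.5, 0], "roll": 0},
    {"translation": [36, 7.5, 0], "roll": 0},
    {"translation": [36, 7.5, 0], "roll": 0},
    {"translation": [36, 7.5, 0], "roll": 0},
    {"translation": [36, 7.5, 0], "roll": 0},
    {"translation": [36, 7.5, 0], "roll": 0},
    {"translation": [36, 7.5, 0], "roll": 0},
    {"translation": [36, 7.5, 0], "roll": 0},
    {"translation": [0, 0, 0], "roll": 0},
    {"translation": [0, 0, 0], "roll": 0}
  ]
}}

```text
time: 4.07
tool_pos: [0.5364, 0.1606, 0.2263]
tool_rot: [-3.141, 0.0, 1.574]
contact_force: [-1.0, 0.5, 0.1]
opening: 0.0006
grip_force: 0.0
```

Run:
```python
from cell import *
import cv2,numpy as np
s=observe();print(s['tool_pos'],s['contact_force'])
a=read_camera("scene")[130:290,160:320];b=read_camera("side")[90:250,175:335];w=read_camera("wrist")
print([ (d['at'],d['confidence']) for d in search_frame("wrist","cap_top")+search_frame("wrist","pin_tip")])
r=lambda i:cv2.resize(i,(400,400),interpolation=cv2.INTER_CUBIC)[:,:,::-1]
top=np.hstack([cv2.resize(x,(300,300),interpolation=cv2.INTER_CUBIC) for x in(a,b)])
cv2.imwrite('pics/c.png',np.vstack([top,cv2.resize(w,(400,300))[:, :, :] if 0 else np.hstack([cv2.resize(w,(400,300)),np.zeros((300,200,3),np.uint8)])])[:,:,::-1])
```

```text
[0.53642688 0.16063997 0.22633815] [-0.98512143  0.48418359  0.10982056]
[([0.5432, 0.2029, 0.1512], 0.81), ([0.5326, 0.2924, 0.1414], 0.62), ([0.5319, 0.292, 0.1436], 0.62), ([0.532, 0.2313, 0.1258], 0.47)]
```

View pics/c.png

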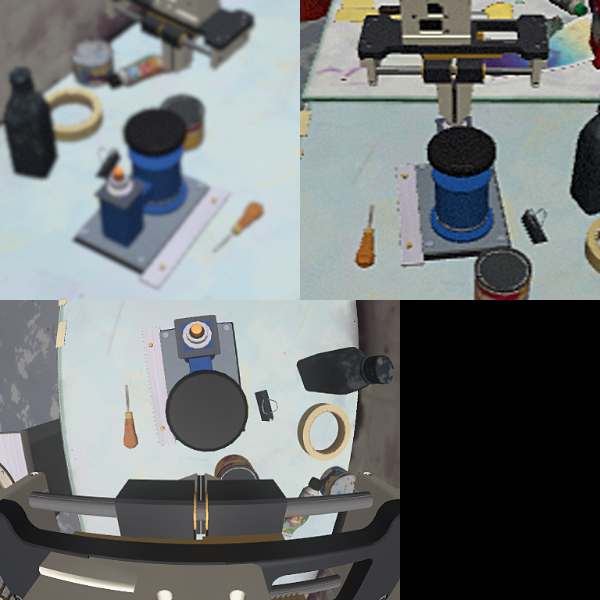

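The wrist view agrees: cap at (0.543, 0.203) and pin at (0.532, 0.292). The long side of the gripper body runs along x, so it stays clear of the pin. I'll move over the cap and come down to just above it.

Request:
{"fn": "step_arm", "kwargs": {
  "commands": [
    {"translation": [17, 3, 0], "roll": 0},
    {"translation": [17, 3, 0], "roll": 0},
    {"translation": [0, 0, 0], "roll": 0},
    {"translation": [0, 0, 25], "roll": 0},
    {"translation": [0, 0, 25], "roll": 0},
    {"translation": [0, 0, 18], "roll": 0},
    {"translation": [0, 0, 0], "roll": 0},
    {"translation": [0, 0, 0], "roll": 0},
    {"translation": [0, 0, 5], "roll": 0},
    {"translation": [0, 0, 5], "roll": 0},
    {"translation": [0, 0, 5], "roll": 0},
    {"translation": [0, 0, 5], "roll": 0},
    {"translation": [0, 0, 3], "roll": 0},
    {"translation": [0, 0, 0], "roll": 0},
    {"translation": [0, 0, 0], "roll": 0}
  ]
}}

```text
time: 5.57
tool_pos: [0.5437, 0.1931, 0.138]
tool_rot: [3.138, -0.0, 1.571]
contact_force: [-2.9, -1.1, 12.3]
opening: 0.0003
grip_force: 5.9
```

Request:
{"fn": "step_arm", "kwargs": {
  "commands": [
    {"translation": [0, 0, 3], "roll": 0},
    {"translation": [0, 0, 3], "roll": 0},
    {"translation": [0, 0, 0], "roll": 0},
    {"translation": [0, 0, 0], "roll": 0}
  ]
}}

```text
time: 5.9
tool_pos: [0.5438, 0.1931, 0.1332]
tool_rot: [3.137, -0.0, 1.571]
contact_force: [-5.0, -2.6, 17.7]
opening: 0.0004
grip_force: 9.1
```

Request:
{"fn": "step_arm", "kwargs": {
  "commands": [
    {"translation": [0, 0, 2], "roll": 0},
    {"translation": [0, 0, 0], "roll": 0}
  ]
}}

```text
time: 6.07
tool_pos: [0.5439, 0.1932, 0.133]
tool_rot: [3.136, -0.0, 1.571]
contact_force: [-9.7, -2.8, 30.0]
opening: 0.0007
grip_force: 15.3
```

Request:
{"fn": "step_arm", "kwargs": {
  "commands": [
    {"translation": [0, 0, -15], "roll": 0},
    {"translation": [0, 0, -15], "roll": 0},
    {"translation": [0, 0, 0], "roll": 0},
    {"translation": [0, 0, 0], "roll": 0},
    {"translation": [0, 0, 0], "roll": 0},
    {"translation": [0, 0, 0], "roll": 0}
  ]
}}

```text
time: 6.57
tool_pos: [0.5421, 0.1931, 0.1565]
tool_rot: [-3.14, 0.001, 1.571]
contact_force: [0.6, -0.3, 0.8]
opening: 0.0002
grip_force: 0.0
```

Run:
```python
from cell import *
import cv2,numpy as np
i=read_camera("scene")[150:290,170:300];w=read_camera("wrist")[:200,130:390]
print([ (np.round(d['at'],3),d['confidence']) for d in search_frame("wrist","pin_tip")])
cv2.imwrite('pics/d.png',np.hstack([cv2.resize(i,(390,420),interpolation=cv2.INTER_CUBIC),cv2.resize(w,(400,420))])[:,:,::-1])
```

```text
[(array([0.534, 0.291, 0.156]), 0.98), (array([0.538, 0.242, 0.109]), 0.59)]
```

View pics/d.png

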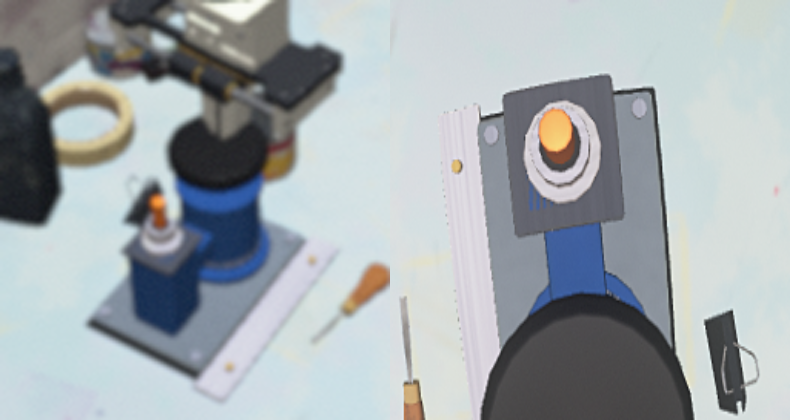

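The stroke reached the hard stop and the pin rose to about 0.02. Next I'll repeat it three times.

Request:
{"fn": "step_arm", "kwargs": {
  "commands": [
    {"translation": [0, 0, 8], "roll": 0},
    {"translation": [0, 0, 7], "roll": 0},
    {"translation": [0, 0, 7], "roll": 0},
    {"translation": [0, 0, 6], "roll": 0},
    {"translation": [0, 0, 0], "roll": 0},
    {"translation": [0, 0, 0], "roll": 0}
  ]
}}

```text
time: 7.22
tool_pos: [0.5435, 0.1934, 0.1331]
tool_rot: [3.137, -0.001, 1.571]
contact_force: [-7.5, -2.4, 26.2]
opening: 0.0007
grip_force: 13.3
```

Request:
{"fn": "step_arm", "kwargs": {
  "commands": [
    {"translation": [0, 0, -14], "roll": 0},
    {"translation": [0, 0, -14], "roll": 0},
    {"translation": [0, 0, 0], "roll": 0},
    {"translation": [0, 0, 0], "roll": 0},
    {"translation": [0, 0, 0], "roll": 0},
    {"translation": [0, 0, 0], "roll": 0}
  ]
}}

```text
time: 7.72
tool_pos: [0.542, 0.1931, 0.1562]
tool_rot: [-3.139, 0.001, 1.571]
contact_force: [-0.4, 0.5, -0.4]
opening: 0.0005
grip_force: 0.0
```

Request:
{"fn": "step_arm", "kwargs": {
  "commands": [
    {"translation": [0, 0, 8], "roll": 0},
    {"translation": [0, 0, 7], "roll": 0},
    {"translation": [0, 0, 7], "roll": 0},
    {"translation": [0, 0, 6], "roll": 0},
    {"translation": [0, 0, 0], "roll": 0},
    {"translation": [0, 0, 0], "roll": 0}
  ]
}}

```text
time: 8.22
tool_pos: [0.5432, 0.1933, 0.133]
tool_rot: [3.138, -0.0, 1.571]
contact_force: [-8.8, -3.0, 29.5]
opening: 0.0007
grip_force: 14.6
```

Request:
{"fn": "step_arm", "kwargs": {
  "commands": [
    {"translation": [0, 0, -14], "roll": 0},
    {"translation": [0, 0, -14], "roll": 0},
    {"translation": [0, 0, 0], "roll": 0},
    {"translation": [0, 0, 0], "roll": 0},
    {"translation": [0, 0, 0], "roll": 0},
    {"translation": [0, 0, 0], "roll": 0}
  ]
}}

```text
time: 8.72
tool_pos: [0.542, 0.1931, 0.1561]
tool_rot: [-3.139, 0.001, 1.571]
contact_force: [-0.5, 0.3, -0.2]
opening: 0.0006
grip_force: 0.0
```

Request:
{"fn": "step_arm", "kwargs": {
  "commands": [
    {"translation": [0, 0, 8], "roll": 0},
    {"translation": [0, 0, 7], "roll": 0},
    {"translation": [0, 0, 7], "roll": 0},
    {"translation": [0, 0, 6], "roll": 0},
    {"translation": [0, 0, 0], "roll": 0},
    {"translation": [0, 0, 0], "roll": 0}
  ]
}}

```text
time: 9.22
tool_pos: [0.5432, 0.1934, 0.1331]
tool_rot: [3.138, -0.0, 1.571]
contact_force: [-8.7, -2.3, 29.2]
opening: 0.0001
grip_force: 14.6
```

Request:
{"fn": "step_arm", "kwargs": {
  "commands": [
    {"translation": [0, 0, -14], "roll": 0},
    {"translation": [0, 0, -14], "roll": 0},
    {"translation": [0, 0, 0], "roll": 0},
    {"translation": [0, 0, 0], "roll": 0},
    {"translation": [0, 0, 0], "roll": 0},
    {"translation": [0, 0, 0], "roll": 0}
  ]
}}

```text
time: 9.72
tool_pos: [0.542, 0.1931, 0.1561]
tool_rot: [-3.139, 0.001, 1.571]
contact_force: [0.2, -0.0, -0.7]
opening: 0.0005
grip_force: 0.0
```

Run:
```python
from cell import *
import cv2,numpy as np
i=read_camera("scene")[150:290,170:300];w=read_camera("wrist")[:200,130:390]
print([ (np.round(d['at'],3),d['confidence']) for d in search_frame("wrist","pin_tip")])
cv2.imwrite('pics/e.png',np.hstack([cv2.resize(i,(390,420),interpolation=cv2.INTER_CUBIC),cv2.resize(w,(400,420))])[:,:,::-1])
```

```text
[(array([0.533, 0.291, 0.187]), 0.94), (array([0.415, 0.164, 0.013]), 0.58)]
```

View pics/e.png

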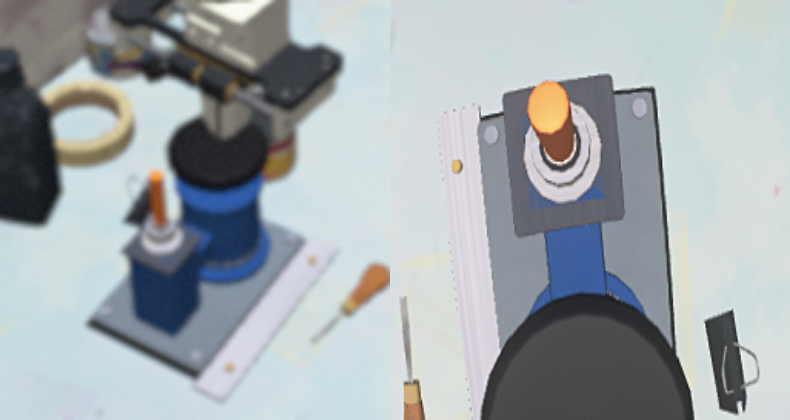

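The pin tip is at 0.187 m, against 0.188 when fully out. I'll do one more stroke, which does no harm, then lift clear.

Request:
{"fn": "step_arm", "kwargs": {
  "commands": [
    {"translation": [0, 0, 8], "roll": 0},
    {"translation": [0, 0, 7], "roll": 0},
    {"translation": [0, 0, 7], "roll": 0},
    {"translation": [0, 0, 6], "roll": 0},
    {"translation": [0, 0, 0], "roll": 0},
    {"translation": [0, 0, 0], "roll": 0}
  ]
}}

```text
time: 10.37
tool_pos: [0.5435, 0.1934, 0.1331]
tool_rot: [3.137, -0.001, 1.571]
contact_force: [-7.8, -1.4, 26.3]
opening: 0.0007
grip_force: 13.1
```

Request:
{"fn": "step_arm", "kwargs": {
  "commands": [
    {"translation": [0, 0, -14], "roll": 0},
    {"translation": [0, 0, -14], "roll": 0},
    {"translation": [0, 0, -15], "roll": 0},
    {"translation": [0, 0, -20], "roll": 0},
    {"translation": [0, 0, -20], "roll": 0},
    {"translation": [0, 0, 0], "roll": 0},
    {"translation": [0, 0, 0], "roll": 0},
    {"translation": [0, 0, 0], "roll": 0},
    {"translation": [0, 0, 0], "roll": 0}
  ]
}}

```text
time: 11.12
tool_pos: [0.542, 0.1931, 0.211]
tool_rot: [-3.139, 0.001, 1.571]
contact_force: [0.5, 0.0, 0.2]
opening: 0.0007
grip_force: 0.0
```

Run:
```python
from cell import *
import numpy as np
read_camera("wrist")
for n in("pin_tip","cap_top"):print([ (np.round(d['at'],3),d['confidence']) for d in search_frame("wrist",n)][:1])
```

```text
[(array([0.531, 0.291, 0.184]), 0.66)]
[(array([0.54 , 0.211, 0.152]), 0.69)]
```

```bash
python3 -c "
from cell import *
print(hand_in())"
```

```text
the job is handed in; nothing more can be done
None
```

The job is handed in after five full pump strokes: the pin tip measured 184–187 mm (188 is fully out), the cap was up, the arm was clear of everything, and the result of the judging was not shown.

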